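Make up the table-leg kit and the drawer kit

ROBOT

A 6-joint arm with a two-finger parallel gripper is mounted at the origin on the work surface. World frame = base frame: x ahead of the robot, y to its left, z up, the work surface at z = 0. Lengths are in m, angles in rad, forces in N, time in s.
With the tool pointing down it reaches from about 0.25 to 0.775 m from the base axis. Payload 4 kg.
Tool frame: the origin (TCP) lies at the very end of the fingers, on their centre line; the grasp point (between the pads) lies 19 mm behind it; z points along the fingers, y is the direction in which the jaws open and shut (so a half turn about z gives the same grasp; the last joint's range is limited). The gripper opens to 94 mm and grips with 3 to 60 N. Pads are 16 mm wide; open, the fingers measure 119 mm over their backs; the gripper's body (75 mm by 177 mm) begins 78 mm behind the grasp point.
Start: joints at [-1.307, 0.087, 1.371, -0, 1.684, -0.103], TCP at [0.197, -0.513, 0.206] pointing down, gripper open.
Joint ranges: [-3.1, 3.1], [-0.76, 2.03], [0.27, 2.55], [-1.08, 4.22], [0.17, 2.65], [-2.57, 2.57]. Speed limits (rad/s): [2.79, 2.79, 3.14, 3.14, 3.14, 3.14].

INTERFACE

Orientations are given as [roll, pitch, yaw] about the fixed x, y, z axes, in that order (R = Rz(yaw) Ry(pitch) Rx(roll)).
In Python, from bench import robot, snapshot, models gives the robot as it stands.
- The arm moves only by the tool arm_command, never from a script. Its argument "commands" is text: rows parted by semicolons, each of 7 numbers parted by spaces: the shift along the tool's x, y, z in mm, then the turn, a rotation vector about the tool's x, y, z in degrees, then the opening, from 0 (shut) to 1 (fully open). In form: tx ty tz rx ry rz hand; .... A call has 1 to 12 rows; each row shifts and turns the pose as measured when the row begins, along the tool's axes as they then stand; what a row does not reach is not made up. A row lasts 1/8 s, in which the tool goes at most 62.5 mm and 10.7 degrees, less where a joint would pass 70% of its speed; a pose out of reach is approached as far as the arm can. A call is refused whole if a number of a shift passes 62.5 or a number of a turn 10.7, either way. A call with a gripper value outside its range is refused whole. The fingers move at their own pace and stop on an object; the grip force is fixed at half the most. Time passes only in rows, so rows that do not move let the fingers close. It gives the time, the measured TCP pose, the force and the opening at its end, in the units of the state.
- robot.get_obs(): the state, without advancing time (a new reading comes with each control period).
- snapshot(name): name is "side" or "top" or "wrist"; returns a dict with "img" (400x640x3 uint8, blue, green, red), "camera_matrix" (3x3 intrinsics, pixels), "origin" and "rotation" of the camera in the world. Camera axes: x right, y down, z forward; pixel columns grow to the right and rows downward; lengths in m; the calibration is good to about 2 mm. The wrist camera is an equidistant fisheye: a pixel r from the principal point sees the ray r / f radians off the axis. A picture is of the moment at which its call begins. There is no depth.
- robot.close_job(): hands the job in, once; it reports no verdict.
Trained networks look in a picture, given as the dict that the camera call returned (one of the last four; its "shot" number tells which), for a name from the list of things; names that differ only in an ending like _2 or _b are one class to them, and where a whole thing is asked for, a point or a joint stands for the part that bears it (a point fixed in the world has none). Each returns a list of dicts, best first, with "conf" (0 to 1); they miss things now and then, are a little off and sometimes report something else, mostly with a low value. They report only what shows in the picture. A call takes as long as a camera call.
- models.spot_in(query, picture): "bbox" ([left, top, width, height] as shares, 0 to 1, of the picture: columns of its width, rows of its height, round what is visible of it).
- models.tip_of(query, picture): "centre" ([column, row] as shares, 0 to 1, of the picture: columns of its width, rows of its height: a listed point, or the origin of a listed thing).
The state is a dict: "time": time; "joint_positions": joint angles; "qvel": joint speeds; "joint_torque": joint torques, N m; "tool_pos": TCP position; "ee_rot": TCP orientation; "wrist_force": force on the tool from outside, world axes, zero at the start; "wrist_torque": the same for the moment, N m; "width": finger opening in m.
Only numpy, scipy, OpenCV 4.12 (cv2) and the standard library are available. Lean on these libraries where they do the work, as an engineer would, in place of code of your own. Each camera call takes 0.05 s, during which the arm holds its last target. There are 200 camera calls.

TASK

Make up two kits from the stock in the middle of the bench: in the three-compartment tray the tall turned foot in the long compartment, and the brass ferrule and the bored square block in one small compartment each; in the two-compartment tray the drawer knob in one compartment and the long drawer runner in the other. Everything is to rest flat on its tray's floor, the same way up as it stands now. Leave the short runner where it is.

Things in the scene. Friction and masses are not known exactly. Their poses are not given: they have to be found in the camera images.
- tray_three: Grey tray fixed to the bench, 190 mm square; floor 4 mm thick, lips and dividers 5 mm thick, tops 10 mm above the bench. Origin: centre of underside; z up, x, y along its sides. THREE compartments: divider at x = 0; the -x side is one long compartment (87 in x by 180 mm in y, centre x -46, y 0 mm); the +x side is split at y = 0 into two small ones (87 mm square, centres x +46, y +46 and -46 mm).
- tray_two: Grey tray fixed to the bench, 190 mm square; floor 4 mm thick, lips and dividers 5 mm thick, tops 10 mm above the bench. Origin: centre of underside; z up, x, y along its sides. TWO equal long compartments: divider at x = 0 (each 87 in x by 180 mm in y, centres x +46 and -46, y 0 mm).
- foot_mid (a point): Tall turned furniture foot of pale wood, loose, standing upright, 64 mm tall: a round body 42 mm in diameter from 14 to 43 mm above its base, and above it a narrow round tenon 20 mm in diameter that stands up to the top; base 34 mm across. The point is on its upright axis, half-way up; z is up along that axis.
- knob_mid (a point): Turned drawer knob of pale wood, loose, standing on its 36 mm base, 46 mm tall: thin neck, then a round head 40 mm in diameter from 20 to 40 mm above its base, with a rounded top, no hole. The point is on its upright axis, half-way up; z is up along that axis.
- ferrule_mid (a point): Brass ferrule, loose: a plain open tube standing on end, 40 mm outer diameter, 28 mm bore, 46 mm tall. The point is on its upright axis, half-way up; z is up along that axis.
- block_mid (a point): Square leg block of pale wood, loose, 40 by 40 mm and 46 mm tall, with a 16 mm hole bored down through its middle; x and y along its sides. The point is on its upright axis, half-way up; z is up along that axis.
- runner_long_mid (a point): Long drawer runner of pale wood, loose: a straight bar 110 mm long (along its y), 24 mm wide (along its x), 40 mm tall, standing with its grooved edge up; the groove in the top is 8 mm wide and 6 mm deep along its whole length. The point is at its centre, half-way up; z up.
- runner_short_mid (a point): Short drawer runner, same section as the long one (24 mm wide along x, 40 mm tall, grooved top) but only 55 mm long (along y). It belongs to no kit and stays where it is. The point is at its centre, half-way up.

How it is judged:
At the end, for the whole second after the job is handed in: Foot in the long, ferrule and block in different small compartments of one tray; knob and long runner in different compartments of the other: centres inside, upright within 0.15 rad, on the floor within 4 mm, under 20 mm/s; short runner within 20 mm of its start (x of foot_mid in the frame of tray_three between -0.095 and 0 m and y of foot_mid in the frame of tray_three between -0.095 and 0.095 m and ((x of ferrule_mid in the frame of tray_three between 0 and 0.095 m and y of ferrule_mid in the frame of tray_three between -0.095 and 0 m and x of block_mid in the frame of tray_three between 0 and 0.095 m and y of block_mid in the frame of tray_three between 0 and 0.095 m) or (x of ferrule_mid in the frame of tray_three between 0 and 0.095 m and y of ferrule_mid in the frame of tray_three between 0 and 0.095 m and x of block_mid in the frame of tray_three between 0 and 0.095 m and y of block_mid in the frame of tray_three between -0.095 and 0 m)) and ((x of knob_mid in the frame of tray_two between -0.095 and 0 m and y of knob_mid in the frame of tray_two between -0.095 and 0.095 m and x of runner_long_mid in the frame of tray_two between 0 and 0.095 m and y of runner_long_mid in the frame of tray_two between -0.095 and 0.095 m) or (x of knob_mid in the frame of tray_two between 0 and 0.095 m and y of knob_mid in the frame of tray_two between -0.095 and 0.095 m and x of runner_long_mid in the frame of tray_two between -0.095 and 0 m and y of runner_long_mid in the frame of tray_two between -0.095 and 0.095 m)) and z of foot_mid in the frame of tray_three between 0.032 and 0.04 m and angle between each of foot_mid, ferrule_mid, block_mid, knob_mid, runner_long_mid's own z axis and vertical below 0.15 rad and linear speed of each of foot, ferrule, block, knob, runner_long below 0.02 m/s and z of ferrule_mid in the frame of tray_three between 0.023 and 0.031 m and z of block_mid in the frame of tray_three between 0.023 and 0.031 m and z of knob_mid in the frame of tray_two between 0.023 and 0.031 m and z of runner_long_mid in the frame of tray_two between 0.02 and 0.028 m and distance of runner_short_mid from where it was at the start of the episode below 0.02 m); the robot touches nothing.
It fails at once if the short runner is moved 20 mm or more (distance of runner_short_mid from where it was at the start of the episode above 0.02 m).
It also fails if it takes over 120 s, if anything falls off the work surface, if the arm or the gripper's body presses on something with over 40 N, if the wrist force passes 120 N, or if a joint passes its speed limit or range.

## Working session

There is one attempt and no reset: what is moved stays moved. The work goes in short steps, Python scripts to look and compute and a tool call to move; the robot and the scene stay as the last step left them, time stands still between calls to the robot, and variables do not carry over. Pictures are saved under pics/ and viewed, about 12 in all and at most 16, crops included, and the job is handed in when it is done.

Besides the shell and the picture viewer there is one more tool, called by a JSON object that holds its "fn" and its "kwargs", one argument or row to a line. arm_command: Moves the arm, as the interface text tells. Its arguments: {"type":"object","properties":{"commands":{"type":"string"}},"required":["commands"]}

```bash
mkdir -p pics; ls; python3 - <<'E'
from bench import robot, snapshot, models
import cv2
o=robot.get_obs(); print({k:(o[k]) for k in('time','tool_pos','ee_rot','width')})
for n in('top','side'):
    p=snapshot(n); cv2.imwrite(f'pics/{n}0.png',p['img']); print(n,p['camera_matrix'],p['origin'],p['rotation'])
    for q in('tray_three','tray_two','foot_mid','knob_mid','ferrule_mid','block_mid','runner_long_mid','runner_short_mid'):
        print(q,[( [round(c*s) for c,s in zip(d['centre'],(640,400))],round(d['conf'],2)) for d in models.tip_of(q,p)[:3]],[( [round(c*s) for c,s in zip(d['bbox'],(640,400,640,400))],round(d['conf'],2)) for d in models.spot_in(q,p)[:2]])
E
```

```text
pics
{'time': 0.0, 'tool_pos': array([ 0.1971004 , -0.51288448,  0.20431508]), 'ee_rot': array([-3.13940356e+00, -2.32942726e-04,  3.66790598e-01]), 'width': 0.09395000346139165}
top [[400.35258294   0.         318.05490352]
 [  0.         400.35258294 198.02934125]
 [  0.           0.           1.        ]] [0.37952113 0.01097227 0.91655678] [-2.92742431 -0.00318578 -1.65168554]
tray_three [([449, 210], 0.84), ([184, 243], 0.34)] [([401, 162, 103, 95], 0.86)]
tray_two [([182, 244], 0.96)] [([133, 190, 106, 109], 0.56)]
foot_mid [([290, 249], 0.88)] []
knob_mid [([342, 151], 0.71)] [([334, 142, 19, 18], 0.59)]
ferrule_mid [([341, 200], 0.76)] [([335, 191, 18, 21], 0.81)]
block_mid [([356, 249], 0.62)] [([343, 235, 25, 27], 0.84)]
runner_long_mid [([282, 154], 0.71), ([292, 247], 0.62)] [([256, 143, 47, 23], 0.7), ([333, 142, 18, 17], 0.43)]
runner_short_mid [([284, 203], 0.69), ([184, 243], 0.16)] [([271, 199, 27, 15], 0.88)]
side [[452.94013742   0.         315.01950501]
 [  0.         452.94013742 198.86791136]
 [  0.           0.           1.        ]] [0.31780206 0.70034278 0.53963681] [-2.12514181 -0.01172434 -2.78052224]
tray_three [([378, 169], 0.76)] [([334, 147, 81, 44], 0.82), ([326, 194, 16, 23], 0.6)]
tray_two [([292, 356], 0.81)] [([211, 299, 149, 101], 0.56)]
foot_mid [([362, 248], 0.94)] [([351, 234, 25, 38], 0.79)]
knob_mid [([281, 194], 0.88)] [([272, 181, 20, 24], 0.71)]
ferrule_mid [([331, 206], 0.9), ([311, 247], 0.67)] [([323, 191, 19, 29], 0.86)]
block_mid [([389, 211], 0.6), ([293, 357], 0.52)] [([376, 197, 29, 34], 0.91)]
runner_long_mid [([250, 231], 0.76)] [([230, 211, 36, 48], 0.66)]
runner_short_mid [([311, 249], 0.97)] [([300, 230, 22, 36], 0.57)]
```

```bash
python3 - <<'E'
import cv2
a=cv2.imread('pics/top0.png'); cv2.imwrite('pics/top0c.png',cv2.resize(a[125:305,115:515],None,fx=2,fy=2,interpolation=cv2.INTER_CUBIC))
b=cv2.imread('pics/top0.png')[130:280,240:390]; cv2.imwrite('pics/top0d.png',cv2.resize(b,None,fx=4,fy=4,interpolation=cv2.INTER_CUBIC))
E
```

```text
(no output)
```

View pics/top0c.png

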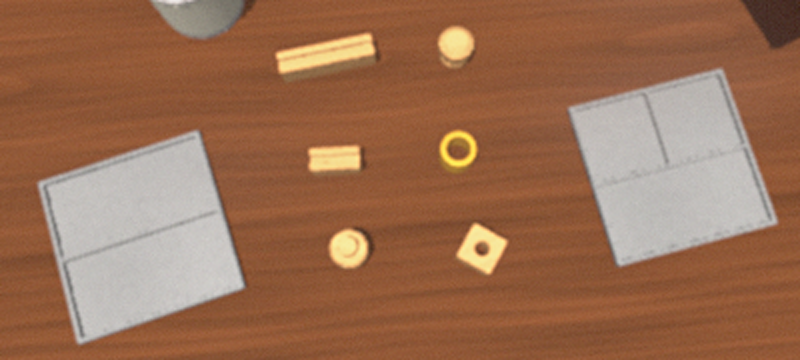

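View pics/top0d.png

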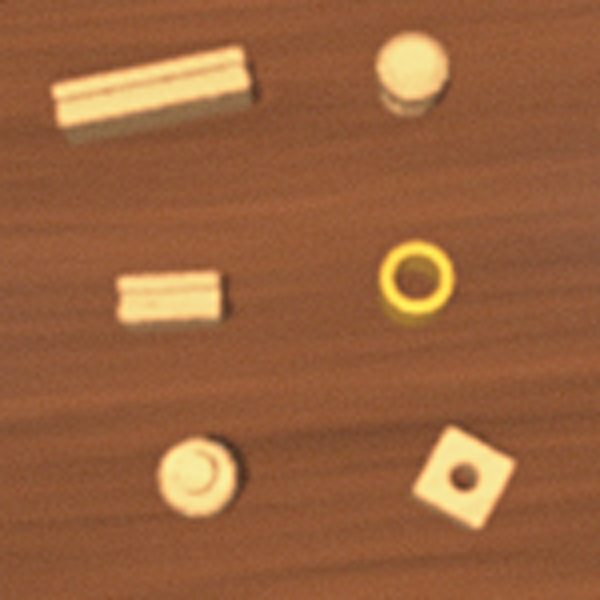

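View pics/side0.png

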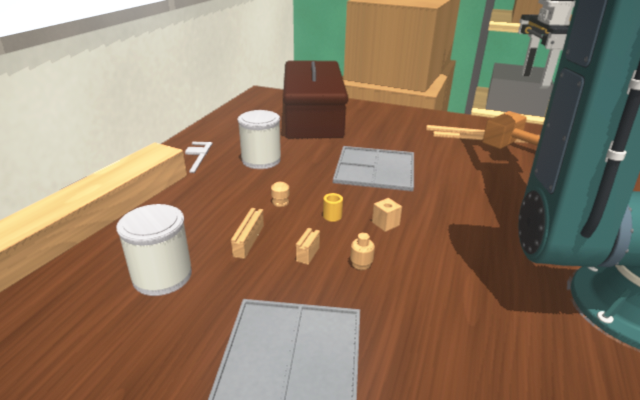

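```bash
cat > h.py <<'E'
from bench import robot, snapshot, models
import numpy as np, cv2
from scipy.spatial.transform import Rotation as R
def ray(p,px):
    K=np.array(p['camera_matrix']); d=np.linalg.solve(K,[px[0],px[1],1]); r=np.array(p['rotation'])
    return (R.from_euler('xyz',r) if r.ndim==1 else R.from_matrix(r)).apply(d)
def at(p,px,z):
    o=np.array(p['origin']); d=ray(p,px); return o+d*(z-o[2])/d[2]
def tri(ps,pxs):
    A=[];b=[]
    for p,x in zip(ps,pxs):
        d=ray(p,x); d/=np.linalg.norm(d); M=np.eye(3)-np.outer(d,d); A.append(M); b.append(M@np.array(p['origin']))
    return np.linalg.lstsq(np.vstack(A),np.hstack(b),rcond=None)[0]
def go(x,y,z,yawd=None,o=None):
    """print tool-frame rows (at most 50 mm / 9 deg each) from here to the goal"""
    o=o or robot.get_obs(); p=np.array(o['tool_pos']); r=R.from_euler('xyz',o['ee_rot'])
    yaw=o['ee_rot'][2] if yawd is None else np.radians(yawd)
    g=R.from_euler('xyz',[np.pi,0,yaw]); v=(r.inv()*g).as_rotvec(degrees=True); d=np.array([x,y,z])-p
    n=max(1,int(np.ceil(max(np.linalg.norm(d)/50,np.linalg.norm(v)/9))))
    print('rows',n,'first tool-frame mm',np.round(r.inv().apply(d)*1000,1),'turn',np.round(v,1))
    for i in range(n):
        ri=r*R.from_rotvec(v*i/n,degrees=True); print(np.round(ri.inv().apply(d/n)*1000).astype(int),np.round(v/n,1))
E
python3 - <<'E'
from h import *
t=snapshot('top'); s=snapshot('side')
c=lambda x,y:(115+x/2-.25,125+y/2-.25)
d=lambda x,y:(240+x/4-.375,130+y/4-.375)
def tray(n,cs,div):
    P=np.array([at(t,c(*q),.01) for q in cs]); D=np.array([at(t,c(*q),.01) for q in div])
    print(n,P.round(3).tolist(),'mid',P.mean(0).round(4),'sides',np.linalg.norm(P-np.roll(P,1,0),axis=1).round(3),'div',D.mean(0).round(3),np.degrees(np.arctan2(*(D[1]-D[0])[1::-1])).round(1))
tray('two',[(40,182),(198,131),(244,288),(80,342)],[(66,260),(217,212)])
tray('three',[(570,107),(722,70),(777,222),(618,265)],[(598,186),(747,148)])
def bar(n,cs,z):
    P=np.array([at(t,d(*q),z) for q in cs]); print(n,P.mean(0).round(4),'sides',np.linalg.norm(P-np.roll(P,1,0),axis=1).round(3),'ang',np.degrees(np.arctan2(P[1,1]-P[0,1],P[1,0]-P[0,0])).round(1))
bar('long',[(53,88),(242,47),(250,80),(62,127)],.04)
bar('short',[(117,275),(220,271),(221,317),(119,322)],.04)
bar('block',[(455,427),(515,463),(478,528),(414,490)],.046)
for n,q,z in(('knob',(412,66),.032),('ferr',(417,277),.046),('foot',(197,477),.04),('tenon',(203,472),.064),('blockhole',(463,477),.046)): print(n,at(t,d(*q),z).round(4))
for n,a,b in(('foot',(290,249),(362,248)),('knob',(342,151),(281,194)),('ferr',(341,200),(331,206)),('block',(356,249),(389,211)),('long',(282,154),(250,231)),('short',(284,203),(311,249)),('two',(182,244),(292,356)),('three',(449,210),(378,169))): print(n,'tri',tri([t,s],[a,b]).round(4))
E
```

```text
two [[0.568, 0.414, 0.01], [0.614, 0.232, 0.01], [0.429, 0.186, 0.01], [0.386, 0.368, 0.01]] mid [0.4992 0.3001 0.01  ] sides [0.188 0.188 0.19  0.187] div [0.497 0.299 0.01 ] -76.6
three [[0.608, -0.203, 0.01], [0.638, -0.388, 0.01], [0.455, -0.421, 0.01], [0.421, -0.234, 0.01]] mid [ 0.5305 -0.3111  0.01  ] sides [0.189 0.188 0.187 0.19 ] div [ 0.527 -0.312  0.01 ] -80.3
long [0.6871 0.0764 0.04  ] sides [0.024 0.111 0.021 0.111] ang -81.6
short [0.5629 0.0742 0.04  ] sides [0.027 0.058 0.026 0.057] ang -92.3
block [ 0.4492 -0.0799  0.046 ] sides [0.041 0.038 0.041 0.04 ] ang -125.9
knob [ 0.6897 -0.0744  0.032 ]
ferr [ 0.5615 -0.0642  0.046 ]
foot [0.4614 0.0654 0.04  ]
tenon [0.4615 0.0605 0.064 ]
blockhole [ 0.4492 -0.0786  0.046 ]
foot tri [0.4615 0.0632 0.0361]
knob tri [ 0.6819 -0.0723  0.0238]
ferr tri [ 0.5627 -0.0589  0.0293]
block tri [ 0.4473 -0.0817  0.0315]
long tri [0.6864 0.0683 0.0175]
short tri [0.5637 0.0702 0.0118]
two tri [0.4946 0.3071 0.0098]
three tri [ 0.5233 -0.3097  0.0012]
```

```bash
python3 - <<'E'
from h import *
t=snapshot('top'); s=snapshot('side')
for q in((287,135),(342,135)): print('box base',at(s,q,0).round(3))
for z in(.05,.1,.15,.2): print(z,at(s,(345,97),z).round(3),at(t,(115+775/2,125+48/2),z).round(3))
print('can',at(s,(160,290),0).round(3),at(s,(260,165),0).round(3))
go(.449,-.079,.15,-36)
E
```

```text
box base [ 0.821 -0.419  0.   ]
box base [ 0.672 -0.48   0.   ]
0.05 [ 0.723 -0.663  0.05 ] [ 0.647 -0.435  0.05 ]
0.1 [ 0.681 -0.524  0.1  ] [ 0.632 -0.41   0.1  ]
0.15 [ 0.64  -0.384  0.15 ] [ 0.617 -0.384  0.15 ]
0.2 [ 0.599 -0.245  0.2  ] [ 0.601 -0.358  0.2  ]
can [0.761 0.255 0.   ] [ 0.809 -0.219  0.   ]
rows 7 first tool-frame mm [ 390.8 -315.3   55.5] turn [ 0. -0. 57.]
[ 56 -45   8] [ 0.  -0.   8.1]
[ 49 -52   8] [ 0.  -0.   8.1]
[ 41 -59   8] [ 0.  -0.   8.1]
[ 32 -64   8] [ 0.  -0.   8.1]
[ 23 -68   8] [ 0.  -0.   8.1]
[ 13 -71   8] [ 0.  -0.   8.1]
[  3 -72   8] [ 0.  -0.   8.1]
```

```bash
sed -i 's#np.linalg.norm(d)/50#np.linalg.norm(d)/.058#' h.py; python3 -c "
from h import *
go(.449,-.079,.13,54)"
```

```text
rows 9 first tool-frame mm [ 390.8 -315.3   75.5] turn [  0.   0. -33.]
[ 43 -35   8] [ 0.   0.  -3.7]
[ 46 -32   8] [ 0.   0.  -3.7]
[ 48 -29   8] [ 0.   0.  -3.7]
[ 49 -26   8] [ 0.   0.  -3.7]
[ 51 -23   8] [ 0.   0.  -3.7]
[ 52 -20   8] [ 0.   0.  -3.7]
[ 53 -16   8] [ 0.   0.  -3.7]
[ 54 -13   8] [ 0.   0.  -3.7]
[55 -9  8] [ 0.   0.  -3.7]
```

{"fn": "arm_command", "kwargs": {
  "commands": "43 -35 8 0 0 -3.7 0.8; 46 -32 8 0 0 -3.7 0.8; 48 -29 8 0 0 -3.7 0.8; 49 -26 8 0 0 -3.7 0.8; 51 -23 8 0 0 -3.7 0.8; 52 -20 8 0 0 -3.7 0.8; 53 -16 8 0 0 -3.7 0.8; 54 -13 8 0 0 -3.7 0.8; 55 -9 8 0 0 -3.7 0.8; 0 0 0 0 0 0 0.8"
}}

```text
time: 3.15
tool_pos: [0.4522, -0.0657, 0.1319]
ee_rot: [3.135, -0.0, 0.965]
wrist_force: [0.3, -0.5, 0.2]
width: 0.0751
```

```bash
python3 - <<'E'
from h import *
w=snapshot('wrist'); cv2.imwrite('pics/w0.png',w['img']); print(w['camera_matrix'],w['origin'],w['rotation'])
for q in('block_mid','ferrule_mid','knob_mid','foot_mid','runner_long_mid','runner_short_mid'): print(q,[([round(c*s) for c,s in zip(d['centre'],(640,400))],round(d['conf'],2)) for d in models.tip_of(q,w)[:2]])
go(.449,-.079,.011,54)
E
```

```text
[[309.70691629   0.         322.93598963]
 [  0.         309.70691629 201.42153259]
 [  0.           0.           1.        ]] [0.49685166 0.00098225 0.31077078] [ 2.86233914 -0.00637429 -0.60623136]
block_mid [([326, 214], 0.93)]
ferrule_mid [([415, 136], 0.65)]
knob_mid [([510, 83], 0.83)]
foot_mid [([249, 81], 0.79)]
runner_long_mid []
runner_short_mid [([329, 18], 0.6)]
rows 3 first tool-frame mm [ -8.5   1.9 122. ] turn [ 0.5 -0.   0.7]
[-3  1 41] [ 0.2 -0.   0.2]
[-3  1 41] [ 0.2 -0.   0.2]
[-3  1 41] [ 0.2 -0.   0.2]
```

View pics/w0.png

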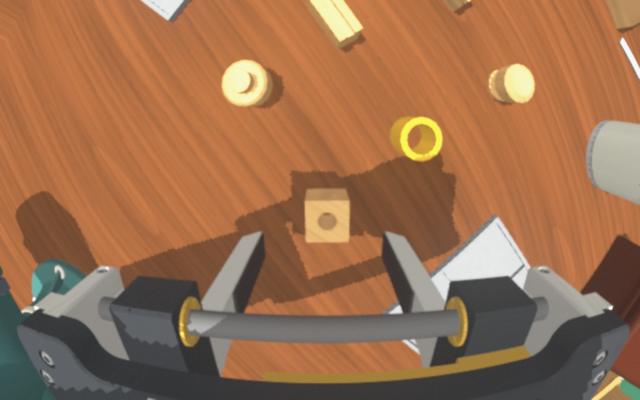

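```bash
cat >> h.py <<'E'
def wat(p,px,z):
    K=np.array(p['camera_matrix']); u=np.array([px[0]-K[0,2],px[1]-K[1,2]]); r=np.hypot(*u); a=r/K[0,0]
    d=R.from_euler('xyz',p['rotation']).apply([*(u/max(r,1e-9)*np.sin(a)),np.cos(a)]); o=np.array(p['origin']); return (o+d*(z-o[2])/d[2]).round(4)
def see(*qs):
    w=snapshot('wrist')
    for q,z in qs: print(q,[(wat(w,np.array(d['centre'])*[640,400],z),round(d['conf'],2)) for d in models.tip_of(q,w)[:1]])
    return w
E
python3 - <<'E'
from h import *
w=see(('block_mid',.023),('ferrule_mid',.023),('knob_mid',.023),('foot_mid',.032))
print(wat(w,(327,220),.046),wat(w,(421,138),.046))
E
```

```text
block_mid [(array([ 0.4486, -0.0782,  0.023 ]), 0.88)]
ferrule_mid [(array([ 0.56  , -0.0649,  0.023 ]), 0.62)]
knob_mid [(array([ 0.6859, -0.074 ,  0.023 ]), 0.73)]
foot_mid [(array([0.4607, 0.0651, 0.032 ]), 0.79)]
[ 0.4471 -0.0839  0.046 ] [ 0.5587 -0.0701  0.046 ]
```

{"fn": "arm_command", "kwargs": {
  "commands": "-9 2 30 0.5 0 0.7 0.8; 0 0 40 0 0 0 0.8; 0 0 40 0 0 0 0.8; 0 0 0 0 0 0 0.8; 0 0 0 0 0 0 0.8"
}}

```text
time: 4.38
tool_pos: [0.4506, -0.08, 0.0233]
ee_rot: [3.135, -0.002, 0.942]
wrist_force: [-0.0, -0.9, 0.5]
width: 0.0754
```

```bash
python3 -c "
from h import *
go(.4485,-.079,.011,54)"
```

```text
rows 1 first tool-frame mm [-0.4 -2.4 12.3] turn [ 0.4 -0.1 -0. ]
[ 0 -2 12] [ 0.4 -0.1 -0. ]
```

{"fn": "arm_command", "kwargs": {
  "commands": "0 -2 12 0.4 0 0 0.8; 0 0 0 0 0 0 0; 0 0 0 0 0 0 0; 0 0 0 0 0 0 0; 0 0 0 0 0 0 0; 0 0 0 0 0 0 0; 0 0 -40 0 0 0 0; 0 0 -50 0 0 0 0; 0 0 -50 0 0 0 0; 0 0 0 0 0 0 0"
}}

```text
time: 5.62
tool_pos: [0.45, -0.0794, 0.1577]
ee_rot: [3.138, -0.004, 0.943]
wrist_force: [0.7, 0.4, -0.1]
width: 0.0396
```

```bash
python3 -c "
from h import *
go(.582,-.348,.13,54)"
```

```text
rows 6 first tool-frame mm [-139.8  264.5   28. ] turn [ 0.2 -0.2  0. ]
[-23  44   5] [ 0. -0.  0.]
[-23  44   5] [ 0. -0.  0.]
[-23  44   5] [ 0. -0.  0.]
[-23  44   5] [ 0. -0.  0.]
[-23  44   5] [ 0. -0.  0.]
[-23  44   5] [ 0. -0.  0.]
```

{"fn": "arm_command", "kwargs": {
  "commands": "-23 44 0 0 0 0 0; -23 44 0 0 0 0 0; -23 44 0 0 0 0 0; -23 44 0 0 0 0 0; -23 44 0 0 0 0 0; -23 44 0 0 0 0 0; 0 0 0 0 0 0 0; -3 4 0 0 0 0 0; 0 0 0 0 0 0 0"
}}

```text
time: 6.75
tool_pos: [0.5825, -0.3537, 0.1391]
ee_rot: [-3.12, -0.005, 0.946]
wrist_force: [-0.5, 0.1, -1.0]
width: 0.0399
```

```bash
python3 -c "
from h import *
w=snapshot('wrist'); cv2.imwrite('pics/w1.png',w['img'])
go(.582,-.348,.022,54)"
```

```text
rows 3 first tool-frame mm [  3.4  -1.1 117.5] turn [-1.2 -0.3  0.2]
[ 1  0 39] [-0.4 -0.1  0.1]
[ 1 -1 39] [-0.4 -0.1  0.1]
[ 1 -1 39] [-0.4 -0.1  0.1]
```

View pics/w1.png

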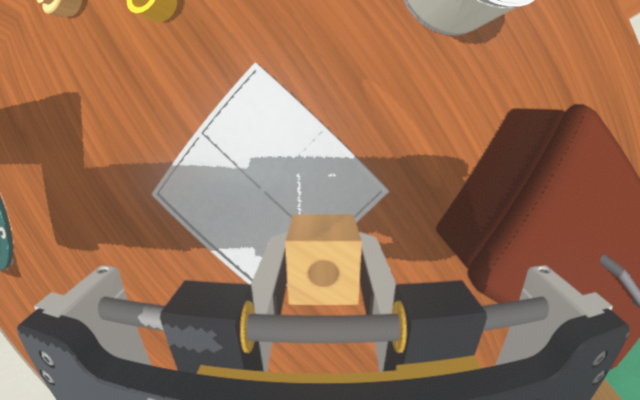

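{"fn": "arm_command", "kwargs": {
  "commands": "2 -1 38 -0.5 0 0 0; 1 0 38 -0.4 0 0 0; 1 0 36 -0.3 0 0 0; 0 0 0 0 0 0 0; 0 0 0 0 0 0 0"
}}

```text
time: 7.42
tool_pos: [0.5855, -0.3447, 0.0327]
ee_rot: [3.131, -0.006, 0.952]
wrist_force: [-0.8, -0.3, -0.7]
width: 0.0395
```

```bash
python3 -c "
from h import *
go(.582,-.348,.016,54)"
```

```text
rows 1 first tool-frame mm [-4.8 -1.2 16.7] turn [ 0.6 -0.3  0.5]
[-5 -1 17] [ 0.6 -0.3  0.5]
```

{"fn": "arm_command", "kwargs": {
  "commands": "-4 -1 12 0.6 -0.3 0.5 0; 0 0 0 0 0 0 0; 0 0 0 0 0 0 0"
}}

```text
time: 7.8
tool_pos: [0.5846, -0.3491, 0.0249]
ee_rot: [3.134, -0.0, 0.942]
wrist_force: [-0.0, -0.4, -0.1]
width: 0.0399
```

```bash
python3 -c "
from h import *
go(.582,-.348,.016,54)"
```

```text
rows 1 first tool-frame mm [-0.6 -2.8  8.9] turn [ 0.4 -0.  -0. ]
[-1 -3  9] [ 0.4 -0.  -0. ]
```

{"fn": "arm_command", "kwargs": {
  "commands": "0 -1 7 0 0 0 0; 0 0 0 0 0 0 0; 0 0 0 0 0 0 0"
}}

```text
time: 8.18
tool_pos: [0.5847, -0.3495, 0.0192]
ee_rot: [3.131, -0.0, 0.942]
wrist_force: [-0.4, -0.1, 0.7]
width: 0.0397
```

{"fn": "arm_command", "kwargs": {
  "commands": "0 0 3 0 0 0 0; 0 0 0 0 0 0 0; 0 0 1 0 0 0 0; 0 0 0 0 0 0 0"
}}

```text
time: 8.68
tool_pos: [0.585, -0.3498, 0.0192]
ee_rot: [3.129, 0.0, 0.942]
wrist_force: [-0.6, 0.2, 2.5]
width: 0.0398
```

{"fn": "arm_command", "kwargs": {
  "commands": "0 0 0 0 0 0 0.75; 0 0 0 0 0 0 0.75; 0 0 0 0 0 0 0.75; 0 0 0 0 0 0 0.75; 0 0 -40 0 0 0 0.75; 0 0 -50 0 0 0 0.75; 0 0 -40 0 0 0 0.8; 0 0 0 0 0 0 0.8"
}}

```text
time: 9.68
tool_pos: [0.5826, -0.348, 0.1482]
ee_rot: [3.136, 0.0, 0.942]
wrist_force: [-0.5, -0.1, 0.5]
width: 0.075
```

```bash
python3 -c "
from h import *
w=see(('block_mid',.027)); cv2.imwrite('pics/w2.png',w['img'])
go(.560,-.065,.15,99)"
```

```text
block_mid [(array([ 0.5818, -0.3516,  0.027 ]), 0.81)]
rows 6 first tool-frame mm [ 215.6 -182.3   -6.6] turn [ -0.2  -0.1 -45. ]
[ 36 -30  -1] [-0.  -0.  -7.5]
[ 40 -25  -1] [-0.  -0.  -7.5]
[ 43 -20  -1] [-0.  -0.  -7.5]
[ 45 -14  -1] [-0.  -0.  -7.5]
[46 -8 -1] [-0.  -0.  -7.5]
[47 -2 -1] [-0.  -0.  -7.5]
```

View pics/w2.png

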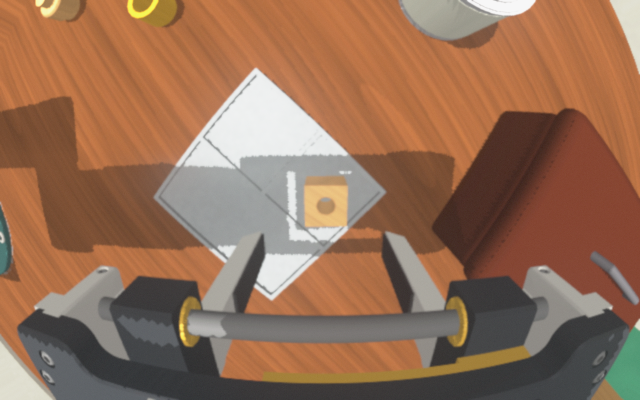

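{"fn": "arm_command", "kwargs": {
  "commands": "36 -30 0 0 0 -7.5 0.8; 40 -25 0 0 0 -7.5 0.8; 43 -20 0 0 0 -7.5 0.8; 45 -14 0 0 0 -7.5 0.8; 46 -8 0 0 0 -7.5 0.8; 47 -2 0 0 0 -7.5 0.8; 0 0 0 0 0 0 0.8; 0 0 0 0 0 0 0.8"
}}

```text
time: 10.78
tool_pos: [0.5473, -0.0543, 0.1197]
ee_rot: [-3.105, -0.022, 1.75]
wrist_force: [-0.3, -0.5, 0.6]
width: 0.0756
```

```bash
python3 -c "
from h import *
w=see(('ferrule_mid',.023))
go(.560,-.065,.015,99)"
```

```text
ferrule_mid [(array([ 0.5571, -0.0646,  0.023 ]), 0.64)]
rows 2 first tool-frame mm [-14.5  14.2 104.5] turn [-2.1 -1.3  1.2]
[-7  7 52] [-1.  -0.6  0.6]
[-7  6 52] [-1.  -0.6  0.6]
```

{"fn": "arm_command", "kwargs": {
  "commands": "-13 13 20 -2 -1.3 1.2 0.8; 0 0 0 0 0 0 0.8; -2 2 40 0 0 0 0.8; 0 0 28 0 0 0 0.8; 0 0 0 0 0 0 0.8; 0 0 0 0 0 0 0.8"
}}

```text
time: 11.62
tool_pos: [0.5669, -0.0732, 0.0337]
ee_rot: [3.138, 0.003, 1.718]
wrist_force: [0.5, -0.1, 0.3]
width: 0.0752
```

```bash
python3 -c "
from h import *
go(.559,-.065,.014,99)"
```

```text
rows 1 first tool-frame mm [ 9.3 -6.7 19.7] turn [ 0.2  0.2 -0.5]
[ 9 -7 20] [ 0.2  0.2 -0.5]
```

{"fn": "arm_command", "kwargs": {
  "commands": "9 -7 0 0 0 0 0.8; 0 0 0 0 0 0 0.8; 0 0 16 0 0 0 0.8; 0 0 0 0 0 0 0.8; 0 0 0 0 0 0 0.8"
}}

```text
time: 12.25
tool_pos: [0.5603, -0.065, 0.0206]
ee_rot: [3.133, 0.005, 1.719]
wrist_force: [-0.3, 0.4, 0.1]
width: 0.0755
```

```bash
python3 -c "
from h import *
go(.559,-.065,.014,99)"
```

```text
rows 1 first tool-frame mm [ 0.3 -1.3  6.6] turn [ 0.5  0.3 -0.5]
[ 0 -1  7] [ 0.5  0.3 -0.5]
```

{"fn": "arm_command", "kwargs": {
  "commands": "0 -1 7 0.5 0.3 0 0.8; 0 0 0 0 0 0 0; 0 0 0 0 0 0 0; 0 0 0 0 0 0 0; 0 0 0 0 0 0 0; 0 0 0 0 0 0 0; 0 0 -40 0 0 0 0; 0 0 -50 0 0 0 0; 0 0 -50 0 0 0 0; 0 0 0 0 0 0 0; 0 0 0 0 0 0 0"
}}

```text
time: 13.62
tool_pos: [0.5559, -0.0647, 0.1503]
ee_rot: [-3.13, -0.005, 1.718]
wrist_force: [-0.7, -0.5, -2.4]
width: 0.0397
```

```bash
python3 -c "
from h import *
go(.566,-.257,.15,99)"
```

```text
rows 4 first tool-frame mm [-191.7  -18.3   -0.4] turn [-0.7 -0.3 -0.5]
[-48  -5   0] [-0.2 -0.1 -0.1]
[-48  -5   0] [-0.2 -0.1 -0.1]
[-48  -5   0] [-0.2 -0.1 -0.1]
[-48  -5   0] [-0.2 -0.1 -0.1]
```

{"fn": "arm_command", "kwargs": {
  "commands": "-38 -4 -2 0 0 0 0; -38 -4 -2 0 0 0 0; -38 -4 -2 0 0 0 0; -38 -4 -2 0 0 0 0; -38 -4 -2 0 0 0 0; 0 0 0 0 0 0 0; 0 0 0 0 0 0 0"
}}

```text
time: 14.5
tool_pos: [0.5561, -0.256, 0.137]
ee_rot: [-3.101, -0.026, 1.72]
wrist_force: [0.7, 0.4, -2.6]
width: 0.0398
```

```bash
python3 -c "
from h import *
go(.566,-.257,.03,99)"
```

```text
rows 2 first tool-frame mm [ -5.3  13.9 106.4] turn [-2.3 -1.5 -0.4]
[-3  7 53] [-1.2 -0.7 -0.2]
[-2  6 53] [-1.2 -0.7 -0.2]
```

{"fn": "arm_command", "kwargs": {
  "commands": "0 9 0 -2.3 -1.5 -0.4 0; 0 0 0 0 0 0 0; 0 0 40 0 0 0 0; 0 0 40 0 0 0 0; 0 0 15 0 0 0 0; 0 0 0 0 0 0 0; 0 0 0 0 0 0 0"
}}

```text
time: 15.38
tool_pos: [0.5648, -0.249, 0.0386]
ee_rot: [-3.139, -0.002, 1.734]
wrist_force: [0.2, -0.5, -3.2]
width: 0.0398
```

```bash
python3 -c "
from h import *
go(.566,-.257,.022,99)"
```

```text
rows 1 first tool-frame mm [-8.1 -0.1 16.6] turn [-0.2 -0.1  0.4]
[-8  0 17] [-0.2 -0.1  0.4]
```

{"fn": "arm_command", "kwargs": {
  "commands": "-7 0 0 0 0 0 0; 0 0 0 0 0 0 0; 0 0 14 0 0 0 0; 0 0 0 0 0 0 0; 0 0 5 0 0 0 0; 0 0 0 0 0 0 0; 0 0 0 0 0 0 0"
}}

```text
time: 16.25
tool_pos: [0.568, -0.2577, 0.022]
ee_rot: [3.14, 0.001, 1.734]
wrist_force: [0.3, 0.2, -2.8]
width: 0.0395
```

{"fn": "arm_command", "kwargs": {
  "commands": "0 0 3 0 0 0 0; 0 0 0 0 0 0 0; 0 0 0 0 0 0 0"
}}

```text
time: 16.62
tool_pos: [0.5682, -0.2578, 0.0191]
ee_rot: [3.139, 0.002, 1.734]
wrist_force: [-0.2, 0.6, -2.8]
width: 0.0398
```

{"fn": "arm_command", "kwargs": {
  "commands": "0 0 3 0 0 0 0; 0 0 0 0 0 0 0; 0 0 0 0 0 0 0"
}}

```text
time: 17.0
tool_pos: [0.5688, -0.2582, 0.0171]
ee_rot: [3.138, 0.003, 1.734]
wrist_force: [-0.0, 0.1, -2.1]
width: 0.0398
```

{"fn": "arm_command", "kwargs": {
  "commands": "0 0 3 0 0 0 0; 0 0 0 0 0 0 0; 0 0 0 0 0 0 0"
}}

```text
time: 17.38
tool_pos: [0.5692, -0.2584, 0.0172]
ee_rot: [3.137, 0.004, 1.734]
wrist_force: [0.3, -0.5, -2.8]
width: 0.0399
```

{"fn": "arm_command", "kwargs": {
  "commands": "0 0 5 0 0 0 0; 0 0 0 0 0 0 0; 0 0 0 0 0 0 0"
}}

```text
time: 17.75
tool_pos: [0.5697, -0.2588, 0.0172]
ee_rot: [3.136, 0.006, 1.734]
wrist_force: [1.0, 0.3, -2.8]
width: 0.0401
```

{"fn": "arm_command", "kwargs": {
  "commands": "0 0 0 0 0 0 0.75; 0 0 0 0 0 0 0.75; 0 0 0 0 0 0 0.75; 0 0 0 0 0 0 0.75; 0 0 -40 0 0 0 0.75; 0 0 -40 0 0 0 0.75; 0 0 -40 0 0 0 0.8; 0 0 -30 0 0 0 0.8; 0 0 0 0 0 0 0.8"
}}

```text
time: 18.88
tool_pos: [0.5684, -0.258, 0.1693]
ee_rot: [3.138, 0.004, 1.734]
wrist_force: [-0.9, -0.4, -0.6]
width: 0.0753
```

```bash
python3 -c "
from h import *
w=see(('block_mid',.027),('ferrule_mid',.027)); cv2.imwrite('pics/w3.png',w['img'])
go(.687,-.074,.17,90)"
```

```text
block_mid [(array([ 0.58 , -0.35 ,  0.027]), 0.64)]
ferrule_mid [(array([ 0.5705, -0.2577,  0.027 ]), 0.91)]
rows 4 first tool-frame mm [160.7 148.9  -6.1] turn [-0.2 -0.1  9.4]
[40 37 -2] [-0.  -0.   2.3]
[42 36 -2] [-0.  -0.   2.3]
[43 34 -2] [-0.  -0.   2.3]
[44 32 -1] [-0.  -0.   2.3]
```

View pics/w3.png

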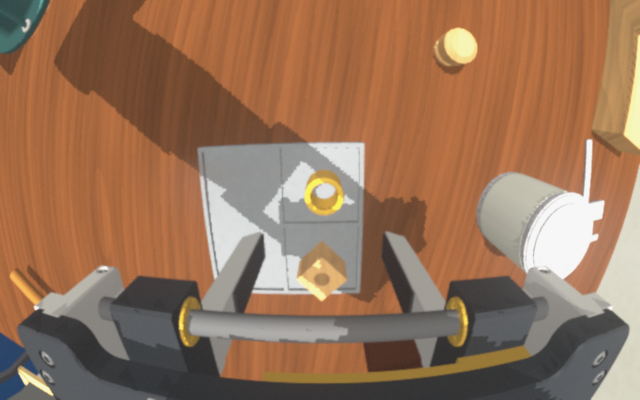

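```bash
python3 -c "
from h import *
go(.461,.0645,.17,99)"
```

```text
rows 6 first tool-frame mm [334.1 -51.5  -5.1] turn [-0.2 -0.1  0.4]
[56 -9 -1] [-0.  -0.   0.1]
[56 -9 -1] [-0.  -0.   0.1]
[56 -9 -1] [-0.  -0.   0.1]
[56 -9 -1] [-0.  -0.   0.1]
[56 -9 -1] [-0.  -0.   0.1]
[56 -9 -1] [-0.  -0.   0.1]
```

{"fn": "arm_command", "kwargs": {
  "commands": "42 -6 -2 0 0 0 0.8; 42 -6 -2 0 0 0 0.8; 42 -6 -2 0 0 0 0.8; 42 -6 -2 0 0 0 0.8; 42 -6 -2 0 0 0 0.8; 42 -7 -2 0 0 0 0.8; 42 -7 -2 0 0 0 0.8; 40 -7 -2 0 0 0 0.8; 0 0 0 0 0 0 0.8; 0 0 0 0 0 0 0.8"
}}

```text
time: 20.27
tool_pos: [0.4476, 0.075, 0.1587]
ee_rot: [-3.099, -0.017, 1.732]
wrist_force: [0.4, -0.4, -0.4]
width: 0.0752
```

```bash
python3 -c "
from h import *
w=see(('foot_mid',.032),('runner_long_mid',.02),('runner_short_mid',.02))
go(.461,.0645,.1,99)"
```

```text
foot_mid [(array([0.4611, 0.064 , 0.032 ]), 0.87)]
runner_long_mid [(array([0.6806, 0.0757, 0.02  ]), 0.83)]
runner_short_mid [(array([0.5606, 0.0758, 0.02  ]), 0.98)]
rows 2 first tool-frame mm [-12.9  13.3  59. ] turn [-2.3 -1.   0.1]
[-6  7 30] [-1.2 -0.5  0.1]
[-6  6 30] [-1.2 -0.5  0.1]
```

{"fn": "arm_command", "kwargs": {
  "commands": "-10 11 10 -2.3 -1 0 0.8; 0 0 0 0 0 0 0.8; 0 0 0 0 0 0 0.8; 0 0 0 0 0 0 0.8"
}}

```text
time: 20.98
tool_pos: [0.4616, 0.0643, 0.1497]
ee_rot: [-3.142, -0.0, 1.726]
wrist_force: [0.8, 0.1, -0.5]
width: 0.0755
```

```bash
python3 -c "
from h import *
go(.461,.0643,.08,99)"
```

```text
rows 2 first tool-frame mm [ 0.1 -0.6 69.7] turn [-0.  -0.  -0.1]
[ 0  0 35] [-0.  -0.  -0.1]
[ 0  0 35] [-0.  -0.  -0.1]
```

{"fn": "arm_command", "kwargs": {
  "commands": "0 0 35 0 0 0 0.8; 0 0 35 0 0 0 0.8; 0 0 35 0 0 0 0.8; 0 0 25 0 0 0 0.8; 0 0 0 0 0 0 0.8; 0 0 0 0 0 0 0.8"
}}

```text
time: 21.72
tool_pos: [0.4652, 0.065, 0.0207]
ee_rot: [3.134, 0.0, 1.726]
wrist_force: [-0.5, -0.7, 0.2]
width: 0.0753
```

```bash
python3 -c "
from h import *
go(.461,.0643,.010,99)"
```

```text
rows 1 first tool-frame mm [-0.  -4.3 10.6] turn [ 0.4  0.  -0.1]
[ 0 -4 11] [ 0.4  0.  -0.1]
```

{"fn": "arm_command", "kwargs": {
  "commands": "0 -3 11 0.4 0 0 0.8; 0 0 0 0 0 0 0.8; 0 0 0 0 0 0 0; 0 0 0 0 0 0 0; 0 0 0 0 0 0 0; 0 0 0 0 0 0 0; 0 0 0 0 0 0 0"
}}

```text
time: 22.6
tool_pos: [0.4647, 0.0646, 0.0125]
ee_rot: [3.135, 0.001, 1.726]
wrist_force: [-0.2, -0.0, -0.4]
width: 0.0415
```

{"fn": "arm_command", "kwargs": {
  "commands": "0 0 -40 0 0 0 0; 0 0 -40 0 0 0 0; 0 0 -40 0 0 0 0; 0 0 -30 0 0 0 0; 0 0 0 0 0 0 0; 0 0 0 0 0 0 0"
}}

```text
time: 23.35
tool_pos: [0.4618, 0.0645, 0.1634]
ee_rot: [3.141, 0.0, 1.726]
wrist_force: [-0.5, 0.6, -0.6]
width: 0.0412
```

```bash
python3 -c "
from h import *
go(.4835,-.318,.16,99)"
```

```text
rows 7 first tool-frame mm [-381.3  -37.8    3.5] turn [ 0.   0.  -0.1]
[-54  -5   0] [ 0.  0. -0.]
[-54  -5   0] [ 0.  0. -0.]
[-54  -5   0] [ 0.  0. -0.]
[-54  -5   0] [ 0.  0. -0.]
[-54  -5   0] [ 0.  0. -0.]
[-54  -5   0] [ 0.  0. -0.]
[-54  -5   0] [ 0.  0. -0.]
```

{"fn": "arm_command", "kwargs": {
  "commands": "-42 -4 -2 0 0 0 0; -42 -4 -2 0 0 0 0; -42 -4 -2 0 0 0 0; -42 -4 -2 0 0 0 0; -42 -4 -2 0 0 0 0; -42 -4 -2 0 0 0 0; -42 -4 -2 0 0 0 0; -42 -4 -2 0 0 0 0; -42 -4 -2 0 0 0 0; 0 0 0 0 0 0 0; 0 0 0 0 0 0 0; 0 0 0 0 0 0 0"
}}

```text
time: 24.85
tool_pos: [0.4757, -0.3188, 0.1511]
ee_rot: [-3.108, -0.028, 1.73]
wrist_force: [1.1, 0.6, -0.8]
width: 0.0413
```

```bash
python3 -c "
from h import *
go(.4835,-.318,.13,99)"
```

```text
rows 1 first tool-frame mm [-1.   8.5 20.8] turn [-2.  -1.6  0.2]
[-1  9 21] [-2.  -1.6  0.2]
```

{"fn": "arm_command", "kwargs": {
  "commands": "-3 7 15 -2 -1.6 0 0; 0 0 0 0 0 0 0; 0 0 35 0 0 0 0; 0 0 35 0 0 0 0; 0 0 25 0 0 0 0; 0 0 0 0 0 0 0; 0 0 0 0 0 0 0"
}}

```text
time: 25.72
tool_pos: [0.4862, -0.3165, 0.0444]
ee_rot: [3.136, 0.005, 1.738]
wrist_force: [-0.0, -0.7, -1.4]
width: 0.0415
```

```bash
python3 -c "
from h import *
go(.4835,-.318,.0175,99)"
```

```text
rows 1 first tool-frame mm [-0.9 -3.1 26.9] turn [0.3 0.3 0.6]
[-1 -3 27] [0.3 0.3 0.6]
```

{"fn": "arm_command", "kwargs": {
  "commands": "0 -3 18 0.3 0.3 0 0; 0 0 0 0 0 0 0; 0 0 6 0 0 0 0; 0 0 0 0 0 0 0; 0 0 0 0 0 0 0"
}}

```text
time: 26.35
tool_pos: [0.4849, -0.3185, 0.0223]
ee_rot: [3.138, 0.003, 1.739]
wrist_force: [-0.5, -0.4, -0.8]
width: 0.0414
```

{"fn": "arm_command", "kwargs": {
  "commands": "0 0 5 0 0 0 0; 0 0 0 0 0 0 0; 0 0 2 0 0 0 0; 0 0 0 0 0 0 0; 0 0 0 0 0 0 0"
}}

```text
time: 26.98
tool_pos: [0.4857, -0.3192, 0.0167]
ee_rot: [3.136, 0.005, 1.739]
wrist_force: [0.9, 0.7, 0.1]
width: 0.0414
```

{"fn": "arm_command", "kwargs": {
  "commands": "0 0 0 0 0 0 0.65; 0 0 0 0 0 0 0.65; 0 0 0 0 0 0 0.65; 0 0 0 0 0 0 0.65; 0 0 -40 0 0 0 0.65; 0 0 -40 0 0 0 0.65; 0 0 -40 0 0 0 0.8; 0 0 -35 0 0 0 0.8; 0 0 0 0 0 0 0.8; 0 0 0 0 0 0 0.8"
}}

```text
time: 28.22
tool_pos: [0.4836, -0.3177, 0.1733]
ee_rot: [3.139, 0.002, 1.739]
wrist_force: [0.6, 0.4, -1.0]
width: 0.075
```

```bash
python3 -c "
from h import *
w=see(('foot_mid',.036),('ferrule_mid',.027)); cv2.imwrite('pics/w4.png',w['img'])
go(.687,-.074,.17,90)"
```

```text
foot_mid [(array([ 0.4829, -0.3189,  0.036 ]), 0.86)]
ferrule_mid [(array([ 0.5679, -0.2576,  0.027 ]), 0.97)]
rows 6 first tool-frame mm [206.1 241.3   3. ] turn [0.1 0.  9.6]
[34 40  1] [0.  0.  1.6]
[35 39  0] [0.  0.  1.6]
[37 38  0] [0.  0.  1.6]
[38 37  0] [0.  0.  1.6]
[39 36  0] [0.  0.  1.6]
[40 35  0] [0.  0.  1.6]
```

View pics/w4.png

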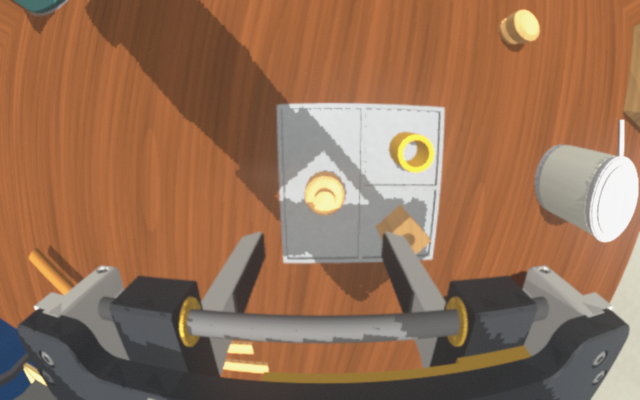

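{"fn": "arm_command", "kwargs": {
  "commands": "26 30 -2 0 0 0 0.8; 26 30 -2 0 0 0 0.8; 26 30 -2 0 0 0 0.8; 26 30 -2 0 0 0 0.8; 26 30 -2 0 0 0 0.8; 26 30 -2 0 0 0 0.8; 26 30 -2 0 0 0 0.8; 25 30 -2 0 0 0 0.8; 0 0 0 0 0 0 0.8; 0 0 0 0 0 0 0.8; 0 0 0 0 0 0 0.8"
}}

```text
time: 29.75
tool_pos: [0.6848, -0.0661, 0.1683]
ee_rot: [-3.115, -0.013, 1.734]
wrist_force: [0.6, 0.2, 0.0]
width: 0.075
```

```bash
python3 -c "
from h import *
w=see(('knob_mid',.023),('runner_long_mid',.02))
go(.687,-.074,.15,99)"
```

```text
knob_mid []
runner_long_mid [(array([0.6811, 0.0758, 0.02  ]), 0.75)]
rows 1 first tool-frame mm [-8.2  1.1 19. ] turn [-1.5 -0.7  0.3]
[-8  1 19] [-1.5 -0.7  0.3]
```

{"fn": "arm_command", "kwargs": {
  "commands": "-7 1 15 -1.5 -0.7 0 0.8; 0 0 0 0 0 0 0.8; 0 0 0 0 0 0 0.8; 0 0 0 0 0 0 0.8"
}}

```text
time: 30.4
tool_pos: [0.6869, -0.0746, 0.1565]
ee_rot: [3.137, 0.001, 1.731]
wrist_force: [0.3, -0.3, -0.3]
width: 0.0753
```

```bash
python3 -c "
from h import *
w=see(('knob_mid',.023)); print([(d['centre'],d['conf']) for d in models.tip_of('knob_mid',w)]); cv2.imwrite('pics/w5.png',w['img'])
go(.687,-.074,.011,99)"
```

```text
knob_mid [(array([ 0.6847, -0.0715,  0.023 ]), 0.58)]
[([0.5017, 0.474], 0.58)]
rows 3 first tool-frame mm [  0.7  -0.6 145.4] turn [0.3 0.1 0.2]
[ 0  0 48] [0.1 0.  0.1]
[ 0  0 48] [0.1 0.  0.1]
[ 0  0 48] [0.1 0.  0.1]
```

View pics/w5.png

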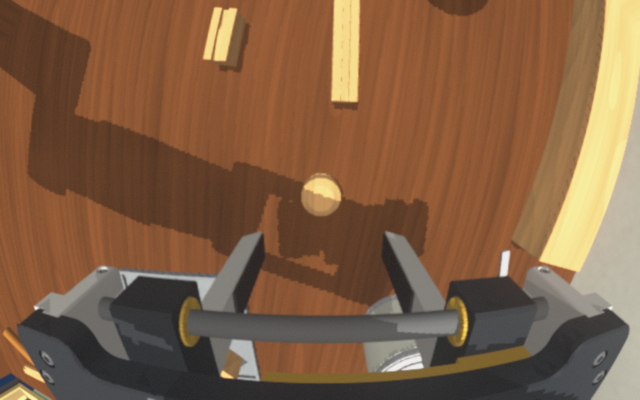

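{"fn": "arm_command", "kwargs": {
  "commands": "1 -1 35 0 0 0 0.8; 0 -1 35 0 0 0 0.8; 0 0 35 0 0 0 0.8; 0 0 30 0 0 0 0.8; 0 0 0 0 0 0 0.8; 0 0 0 0 0 0 0.8"
}}

```text
time: 31.3
tool_pos: [0.6888, -0.0735, 0.022]
ee_rot: [3.13, 0.003, 1.733]
wrist_force: [0.9, -0.3, 0.9]
width: 0.0751
```

```bash
python3 -c "
from h import *
go(.686,-.073,.011,99)"
```

```text
rows 1 first tool-frame mm [ 1.  -2.8 11. ] turn [0.6 0.2 0.3]
[ 1 -3 11] [0.6 0.2 0.3]
```

{"fn": "arm_command", "kwargs": {
  "commands": "1 -2 12 0.6 0.2 0 0.8; 0 0 0 0 0 0 0.8; 0 0 0 0 0 0 0; 0 0 0 0 0 0 0; 0 0 0 0 0 0 0; 0 0 0 0 0 0 0; 0 0 0 0 0 0 0"
}}

```text
time: 32.17
tool_pos: [0.6895, -0.0733, 0.0145]
ee_rot: [3.134, 0.002, 1.733]
wrist_force: [-0.1, 0.1, 0.2]
width: 0.039
```

{"fn": "arm_command", "kwargs": {
  "commands": "0 0 -35 0 0 0 0; 0 0 -40 0 0 0 0; 0 0 -40 0 0 0 0; 0 0 -35 0 0 0 0; 0 0 0 0 0 0 0; 0 0 0 0 0 0 0"
}}

```text
time: 32.92
tool_pos: [0.6866, -0.0729, 0.1641]
ee_rot: [3.141, -0.0, 1.733]
wrist_force: [0.1, -0.3, -1.0]
width: 0.039
```

```bash
python3 -c "
from h import *
go(.543,.311,.17,99)"
```

```text
rows 8 first tool-frame mm [402.  -79.8  -5.9] turn [ 0.1 -0.   0.3]
[ 50 -10  -1] [ 0. -0.  0.]
[ 50 -10  -1] [ 0. -0.  0.]
[ 50 -10  -1] [ 0. -0.  0.]
[ 50 -10  -1] [ 0. -0.  0.]
[ 50 -10  -1] [ 0. -0.  0.]
[ 50 -10  -1] [ 0. -0.  0.]
[ 50 -10  -1] [ 0. -0.  0.]
[ 50 -10  -1] [ 0. -0.  0.]
```

{"fn": "arm_command", "kwargs": {
  "commands": "40 -8 -2 0 0 0 0; 40 -8 -2 0 0 0 0; 40 -8 -2 0 0 0 0; 40 -8 -2 0 0 0 0; 40 -8 -2 0 0 0 0; 40 -8 -2 0 0 0 0; 40 -8 -2 0 0 0 0; 40 -8 -2 0 0 0 0; 40 -8 -2 0 0 0 0; 40 -8 -2 0 0 0 0; 0 0 0 0 0 0 0; 0 0 0 0 0 0 0"
}}

```text
time: 34.42
tool_pos: [0.5262, 0.3168, 0.1509]
ee_rot: [-3.09, 0.002, 1.73]
wrist_force: [-0.5, -0.5, -0.8]
width: 0.0389
```

```bash
python3 -c "
from h import *
w=snapshot('wrist'); cv2.imwrite('pics/w6.png',w['img'])
go(.543,.311,.15,99)"
```

```text
rows 1 first tool-frame mm [-8.4 15.7 -0. ] turn [-3.   0.1  0.1]
[-8 16  0] [-3.   0.1  0.1]
```

View pics/w6.png

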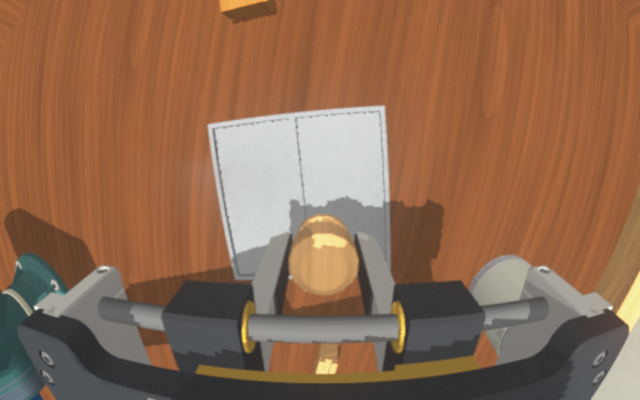

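{"fn": "arm_command", "kwargs": {
  "commands": "-7 14 0 -3 0 0 0; 0 0 0 0 0 0 0; 0 0 35 0 0 0 0; 0 0 35 0 0 0 0; 0 0 30 0 0 0 0; 0 0 0 0 0 0 0; 0 0 0 0 0 0 0"
}}

```text
time: 35.35
tool_pos: [0.5437, 0.3059, 0.0478]
ee_rot: [-3.139, 0.002, 1.72]
wrist_force: [0.1, 0.2, -0.4]
width: 0.0392
```

```bash
python3 -c "
from h import *
go(.543,.311,.019,99)"
```

```text
rows 1 first tool-frame mm [ 5.2  0.2 28.8] turn [-0.1  0.1 -0.5]
[ 5  0 29] [-0.1  0.1 -0.5]
```

{"fn": "arm_command", "kwargs": {
  "commands": "3 0 20 0 0 0 0; 0 0 0 0 0 0 0; 0 0 5 0 0 0 0; 0 0 0 0 0 0 0; 0 0 0 0 0 0 0"
}}

```text
time: 35.98
tool_pos: [0.5453, 0.3101, 0.0251]
ee_rot: [3.138, -0.0, 1.72]
wrist_force: [-0.6, 0.6, 0.6]
width: 0.0388
```

{"fn": "arm_command", "kwargs": {
  "commands": "0 0 5 0 0 0 0; 0 0 0 0 0 0 0; 0 0 2 0 0 0 0; 0 0 0 0 0 0 0; 0 0 0 0 0 0 0"
}}

```text
time: 36.6
tool_pos: [0.5458, 0.3104, 0.0185]
ee_rot: [3.136, -0.001, 1.72]
wrist_force: [-0.1, 0.6, 0.4]
width: 0.0393
```

{"fn": "arm_command", "kwargs": {
  "commands": "0 0 1 0 0 0 0; 0 0 0 0 0 0 0.7; 0 0 0 0 0 0 0.7; 0 0 0 0 0 0 0.7; 0 0 0 0 0 0 0.7; 0 0 -40 0 0 0 0.7; 0 0 -40 0 0 0 0.7; 0 0 -40 0 0 0 0.8; 0 0 -35 0 0 0 0.8; 0 0 0 0 0 0 0.8; 0 0 0 0 0 0 0.8"
}}

```text
time: 37.98
tool_pos: [0.5437, 0.3093, 0.173]
ee_rot: [-3.141, 0.001, 1.719]
wrist_force: [1.5, 0.4, -0.7]
width: 0.0755
```

```bash
python3 -c "
from h import *
w=see(('knob_mid',.027)); cv2.imwrite('pics/w7.png',w['img'])
go(.684,.076,.17,99)"
```

```text
knob_mid [(array([0.5461, 0.3108, 0.027 ]), 0.57)]
rows 5 first tool-frame mm [-251.5  104.3    3. ] turn [-0.1  0.1 -0.5]
[-50  21   1] [-0.   0.  -0.1]
[-50  21   1] [-0.   0.  -0.1]
[-50  21   1] [-0.   0.  -0.1]
[-50  21   1] [-0.   0.  -0.1]
[-50  21   1] [-0.   0.  -0.1]
```

View pics/w7.png

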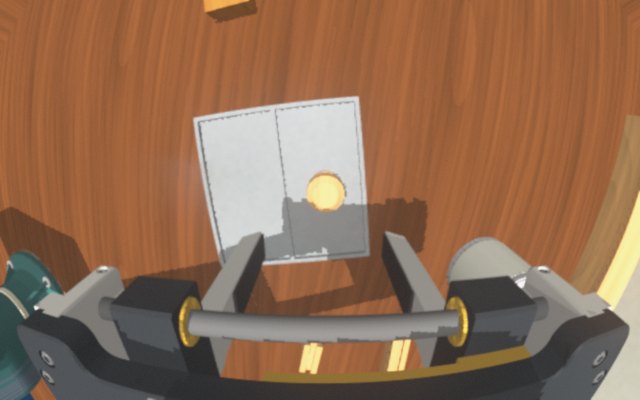

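{"fn": "arm_command", "kwargs": {
  "commands": "-36 15 -2 0 0 0 0.8; -36 15 -2 0 0 0 0.8; -36 15 -2 0 0 0 0.8; -36 15 -2 0 0 0 0.8; -36 15 -2 0 0 0 0.8; -36 15 -2 0 0 0 0.8; -36 15 -2 0 0 0 0.8; 0 0 0 0 0 0 0.8; 0 0 0 0 0 0 0.8; 0 0 0 0 0 0 0.8"
}}

```text
time: 39.33
tool_pos: [0.681, 0.0699, 0.1643]
ee_rot: [-3.106, -0.001, 1.723]
wrist_force: [-0.4, -0.7, 0.4]
width: 0.0753
```

```bash
python3 -c "
from h import *
w=see(('runner_long_mid',.02)); cv2.imwrite('pics/w8.png',w['img'])
go(.684,.076,.15,99)"
```

```text
runner_long_mid [(array([0.6821, 0.0779, 0.02  ]), 0.94)]
rows 1 first tool-frame mm [ 5.3  4.2 14.7] turn [-2.  -0.  -0.2]
[ 5  4 15] [-2.  -0.  -0.2]
```

View pics/w8.png

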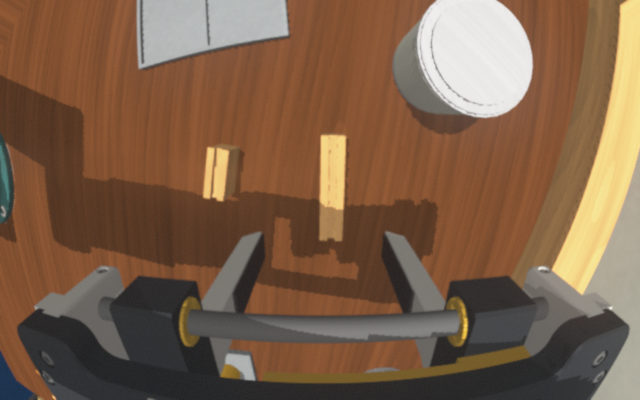

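{"fn": "arm_command", "kwargs": {
  "commands": "5 4 10 -2 0 0 0.8; 0 0 0 0 0 0 0.8; 0 0 0 0 0 0 0.8; 0 0 35 0 0 0 0.8; 0 0 35 0 0 0 0.8; 0 0 35 0 0 0 0.8; 0 0 25 0 0 0 0.8; 0 0 0 0 0 0 0.8; 0 0 0 0 0 0 0.8"
}}

```text
time: 40.55
tool_pos: [0.6881, 0.0785, 0.0291]
ee_rot: [3.13, 0.001, 1.728]
wrist_force: [0.8, -0.2, 0.0]
width: 0.0751
```

```bash
python3 -c "
from h import *
go(.684,.077,.009,98.8)"
```

```text
rows 1 first tool-frame mm [-0.8 -4.5 20. ] turn [0.7 0.1 0.2]
[-1 -5 20] [0.7 0.1 0.2]
```

{"fn": "arm_command", "kwargs": {
  "commands": "-1 -4 15 0.7 0 0 0.8; 0 0 0 0 0 0 0.8; 0 0 7 0 0 0 0.8; 0 0 0 0 0 0 0.8; 0 0 0 0 0 0 0; 0 0 0 0 0 0 0; 0 0 0 0 0 0 0; 0 0 0 0 0 0 0; 0 0 0 0 0 0 0; 0 0 0 0 0 0 0; 0 0 0 0 0 0 0"
}}

```text
time: 41.92
tool_pos: [0.6869, 0.0768, 0.0103]
ee_rot: [3.136, 0.002, 1.728]
wrist_force: [0.9, -0.1, 0.5]
width: 0.024
```

{"fn": "arm_command", "kwargs": {
  "commands": "0 0 -35 0 0 0 0; 0 0 -40 0 0 0 0; 0 0 -40 0 0 0 0; 0 0 -40 0 0 0 0; 0 0 0 0 0 0 0; 0 0 0 0 0 0 0"
}}

```text
time: 42.68
tool_pos: [0.6842, 0.077, 0.1647]
ee_rot: [-3.139, 0.001, 1.728]
wrist_force: [0.3, -0.9, -0.4]
width: 0.0238
```

```bash
python3 -c "
from h import *
go(.454,.289,.17,103)"
```

```text
rows 6 first tool-frame mm [ 245.4 -194.2   -5.2] turn [-0.1  0.1 -4. ]
[ 41 -32  -1] [-0.   0.  -0.7]
[ 41 -32  -1] [-0.   0.  -0.7]
[ 42 -31  -1] [-0.   0.  -0.7]
[ 42 -31  -1] [-0.   0.  -0.7]
[ 42 -30  -1] [-0.   0.  -0.7]
[ 43 -30  -1] [-0.   0.  -0.7]
```

{"fn": "arm_command", "kwargs": {
  "commands": "31 -24 -2 0 0 -0.5 0; 31 -24 -2 0 0 -0.5 0; 31 -24 -2 0 0 -0.5 0; 31 -24 -2 0 0 -0.5 0; 31 -24 -2 0 0 -0.5 0; 31 -24 -2 0 0 -0.5 0; 31 -24 -2 0 0 -0.5 0; 31 -24 -2 0 0 -0.5 0; 0 0 0 0 0 0 0; 0 0 0 0 0 0 0; 0 0 0 0 0 0 0"
}}

```text
time: 44.05
tool_pos: [0.4321, 0.2857, 0.1551]
ee_rot: [-3.095, 0.005, 1.797]
wrist_force: [0.2, 0.4, -0.6]
width: 0.024
```

```bash
python3 -c "
from h import *
go(.454,.289,.15,103)"
```

```text
rows 1 first tool-frame mm [-1.7 22.3  4.1] turn [-2.7  0.3 -0. ]
[-2 22  4] [-2.7  0.3 -0. ]
```

{"fn": "arm_command", "kwargs": {
  "commands": "0 20 0 -2.7 0.3 0 0; 0 0 0 0 0 0 0; 0 0 0 0 0 0 0; 0 0 35 0 0 0 0; 0 0 35 0 0 0 0; 0 0 30 0 0 0 0; 0 0 0 0 0 0 0; 0 0 0 0 0 0 0"
}}

```text
time: 45.05
tool_pos: [0.4542, 0.2875, 0.0527]
ee_rot: [3.142, -0.0, 1.791]
wrist_force: [-0.2, 0.6, -0.1]
width: 0.0237
```

```bash
python3 -c "
from h import *
go(.454,.289,.0145,103)"
```

```text
rows 1 first tool-frame mm [ 1.5  0.2 38.2] turn [ 0.  -0.  -0.4]
[ 1  0 38] [ 0.  -0.  -0.4]
```

{"fn": "arm_command", "kwargs": {
  "commands": "1 0 20 0 0 0 0; 0 0 10 0 0 0 0; 0 0 0 0 0 0 0; 0 0 0 0 0 0 0"
}}

```text
time: 45.55
tool_pos: [0.458, 0.2905, 0.0286]
ee_rot: [3.131, -0.003, 1.791]
wrist_force: [-0.1, 0.0, -1.4]
width: 0.0236
```

{"fn": "arm_command", "kwargs": {
  "commands": "0 -3 7 0.6 0 0 0; 0 0 0 0 0 0 0; 0 0 4 0 0 0 0; 0 0 0 0 0 0 0; 0 0 0 0 0 0 0"
}}

```text
time: 46.18
tool_pos: [0.4556, 0.2901, 0.0181]
ee_rot: [3.14, -0.003, 1.791]
wrist_force: [-0.6, -1.0, -0.8]
width: 0.0232
```

{"fn": "arm_command", "kwargs": {
  "commands": "0 0 3 0 0 0 0; 0 0 0 0 0 0 0; 0 0 1 0 0 0 0; 0 0 0 0 0 0 0; 0 0 0 0 0 0 0"
}}

```text
time: 46.8
tool_pos: [0.456, 0.2904, 0.0145]
ee_rot: [3.139, -0.004, 1.791]
wrist_force: [-0.1, 0.3, -0.3]
width: 0.0236
```

{"fn": "arm_command", "kwargs": {
  "commands": "0 0 0 0 0 0 0.5; 0 0 0 0 0 0 0.5; 0 0 0 0 0 0 0.5; 0 0 0 0 0 0 0.5; 0 0 -40 0 0 0 0.5; 0 0 -40 0 0 0 0.5; 0 0 -40 0 0 0 0.5; 0 0 -35 0 0 0 0.5; 0 0 0 0 0 0 0.5; 0 0 0 0 0 0 0.5"
}}

```text
time: 48.05
tool_pos: [0.4547, 0.2891, 0.1714]
ee_rot: [-3.14, -0.003, 1.791]
wrist_force: [0.4, 0.0, 0.0]
width: 0.0472
```

{"fn": "arm_command", "kwargs": {
  "commands": "-30 -25 -5 0 0 0 0.5; -30 -25 -5 0 0 0 0.5; -30 -25 -5 0 0 0 0.5; -30 -20 -5 0 0 0 0.5; -30 -10 -5 0 0 0 0.5; -30 0 -5 0 0 0 0.5; 0 0 0 0 0 0 0.5; 0 0 0 0 0 0 0.5"
}}

```text
time: 49.05
tool_pos: [0.3823, 0.0842, 0.1855]
ee_rot: [-3.111, -0.003, 1.792]
wrist_force: [-0.2, -0.7, 0.4]
width: 0.0468
```

```bash
python3 - <<'E'
from h import *
t=snapshot('top'); s=snapshot('side')
for q,z in(('foot_mid',.036),('knob_mid',.027),('ferrule_mid',.027),('block_mid',.027),('runner_long_mid',.024),('runner_short_mid',.02)):
    a=models.tip_of(q,t)[:1]; b=models.tip_of(q,s)[:1]
    if a and b: print(q,'top@z',at(t,np.array(a[0]['centre'])*[640,400],z).round(3),'tri',tri([t,s],[np.array(d[0]['centre'])*[640,400] for d in(a,b)]).round(3),a[0]['conf'],b[0]['conf'])
    else: print(q,a,b)
cv2.imwrite('pics/end.png',np.vstack([cv2.resize(t['img'][125:305,115:515],(640,288)),s['img'][110:400]]))
o=robot.get_obs(); print(o['time'],o['tool_pos'])
E
```

```text
foot_mid top@z [ 0.493 -0.322  0.036] tri [ 0.489 -0.321  0.038] 0.91 0.64
knob_mid top@z [0.545 0.316 0.027] tri [0.543 0.313 0.035] 0.8 0.85
ferrule_mid top@z [ 0.573 -0.255  0.027] tri [ 0.572 -0.256  0.025] 0.61 0.94
block_mid top@z [0.565 0.07  0.027] tri [0.502 0.054 0.231] 0.73 0.62
runner_long_mid [] [{'centre': [0.5058, 0.8718], 'conf': 0.6}]
runner_short_mid top@z [0.569 0.075 0.02 ] tri [0.563 0.074 0.014] 0.7 0.94
49.75 [0.38306117 0.08383147 0.18700104]
```

View pics/end.png

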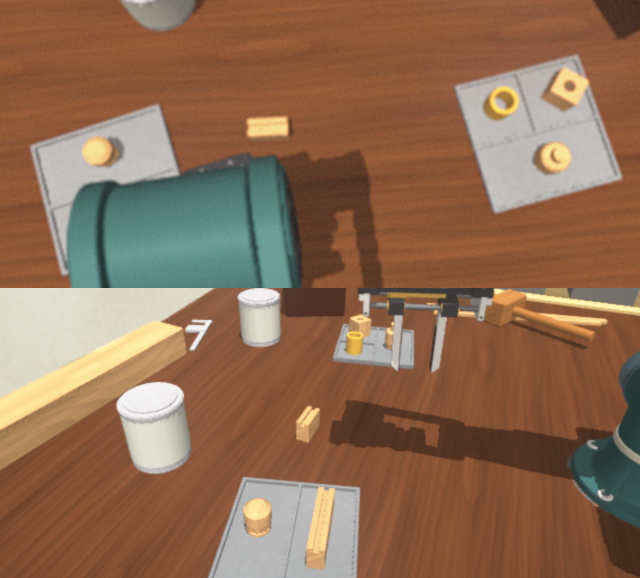

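```bash
python3 -c "
from h import *
print(robot.close_job())"
```

```text
the job is handed in; nothing more can be done
None
```

I made up both kits and handed the job in at about 50 s of the 120 s allowed; no verdict was reported.

- **Three-compartment tray:** the foot is in the long compartment, and the ferrule and block are in separate small ones.
- **Two-compartment tray:** the knob is in the compartment away from the robot, and the long runner in the one nearer it.

**Last checks:** the final top and side pictures show all five pieces upright in the right compartments. The network fixes for the foot, ferrule, knob and short runner agreed with the placing poses to within about 1 cm. The short runner read within about 6 mm of its start, so it appears unmoved.

**Checks that failed or disagreed:**
- **Block:** in the final check the network gave a wrong block fix, taking the short runner for it in the top picture. The block's place rests on the pictures and an earlier wrist-camera fix of about (0.58, -0.35).
- **Long runner:** the arm hid it from the top camera, so only the side picture confirms it.
- **Touchdown:** for the ferrule, further down moves no longer lowered the hand, but the force showed no clear contact. The foot, knob and long runner were released at the expected floor height, also with no clear contact force.

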